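Run out the boom magnifier to the dish by its spring button

TASK

Bring the boom magnifier into use over the culture dish in the steel tray: press the spring button in the side of the square boom tube and slide the outer tube outward until the button springs right out through the hole that puts the lens over the dish, and swing the folded-up lens down level. The holes are hand-drilled, so feel for the button coming out, and do not force the tube against it. The dish and the pot stay standing where they are; let go at the end.

Things in the scene. Friction and masses are not known exactly. Their poses are not given: they have to be found in the camera images.
- stand: Fixed boom stand: dark steel base plate, round column, grey head and a level square inner tube along the stand's +y axis, centre line 105 mm above the worktop. Origin on the worktop under the column, +z up. A spring button sits in the -x side of the inner tube, 160 mm from the column at z = 105 mm; it does not travel along the boom.
- sleeve: Outer boom tube, bright aluminium, 32 mm square, wall 2.6 mm, from 128 mm behind to 72 mm ahead of its origin; slides along the stand's y (outward = +y, 2 to 4 N rubbing). Origin on its centre line at the first of three 15.5 mm button holes in its -x wall, where the button starts. The others lie behind it, 40 to 60 mm from hole to hole (hand-drilled, uneven). End stop 13 mm past the third.
- button: Round-nosed spring pin, 13 mm wide, moves along the stand's x (in = +x; 3 N at rest, 5 N flush, 6 N under the wall). Right out, its flanks block the tube (1 mm play). Held flush by a finger pinched across the tube, it ducks under the wall as the tube slides: 8 to 18 N over the first 6 mm, then 3 to 7 N. At the next uncovered hole it springs out and blocks again; over 20 N on it is too much.
- button_tip (a point): Tip of the button's nose, at the tube's mid-height, 5.2 mm proud of the tube's -x face when right out: stand x = -21.2 mm right out, -16 mm flush with the face, -13.4 mm or further in when under the wall.
- lens (a joint): Fold angle of the lens on its hinge: 0 = level (working position, at a stop), 1.2 to 1.45 rad = folded up over the tube's end, as it starts. Hinge axis along the stand's x, on the tube's centre line, 94 mm outward (+y) of the sleeve's origin. Stiff: about 0.1 N m moves it and it stays where it is left.
- lens_center (a point): Centre of the round magnifier lens (black rim 83 mm across, 9 mm thick, clear glass), 58 mm from its hinge. With the lens level it lies on the tube's centre line, 152 mm outward of the sleeve's origin.
- dish_center (a point): Centre of the small clear lidded culture dish, 56 mm wide, 15 mm high, in a shallow steel tray under the boom's line: below where the level lens comes with the button in the second hole, or else in the third.
- pot_center (a point): Centre, half-way up, of a white screw-top specimen pot, 39 mm wide, 49 mm high, in the same tray at the other of those two places.
Mind the look-alikes: they are no part of the job. Leave any brown look-alike of the part that bears dish_center alone. What is shaped like the part that bears pot_center but black is not meant.

How it is judged:
At the end, for the whole second after the job is handed in: The button stands right out through a hole of the outer tube (within 1.4 mm of fully out), the lens is level (within 0.07 rad) with its centre within 13 mm, seen from above, of the centre of the culture dish, the boom is at rest and the dish and the pot stand upright (horizontal distance between lens_center and dish_center below 0.013 m and value of joint lens below 0.07 rad and x of button_tip in the frame of stand below -0.0198 m and linear speed of sleeve below 0.005 m/s and angle between each of dish_center, pot_center's own z axis and vertical below 0.1 rad); the robot touches nothing.
It fails at once if the tube was forced against the spring button (more than 25 N between them) (contact force between button and sleeve above 25 N).
It fails at once if the dish was shoved from its place (more than 10 mm) (distance of dish_center from where it was at the start of the episode above 0.01 m).
It fails at once if the pot was shoved from its place (more than 10 mm) (distance of pot_center from where it was at the start of the episode above 0.01 m).
It also fails if it takes over 67 s, if anything falls off the work surface, if the arm or the gripper's body presses on something with over 40 N, if the wrist force passes 120 N, or if a joint passes its speed limit or range.

ROBOT

A 7-joint arm with a two-finger parallel gripper is mounted at the origin on a cart in front of the work surface, level with it; the furniture and walls round the work are solid. World frame = base frame: x ahead of the robot, y to its left, z up, the work surface at z = 0. Lengths are in m, angles in rad, forces in N, time in s.
With the tool pointing down it reaches from about 0.35 to 0.9 m from the base axis. Payload 7.2 kg.
Tool frame: the origin (TCP) lies at the very end of the fingers, on their centre line; the grasp point (between the pads) lies grip_point_offset behind it (grip_point_offset is the distance from the TCP to the grasp point, in m); y points along the fingers, z is the direction in which the jaws open and shut, and the axes are right-handed (so a half turn about y gives the same grasp; the last joint's range is limited). The gripper opens to 88 mm and grips with 3 to 60 N. Pads are 20 mm wide; open, the fingers measure 115 mm over their backs; the gripper's body (75 mm by 178 mm) begins 61 mm behind the grasp point.
Start: joints at [-1.299, 0.411, -0.013, 1.596, 0.006, 1.134, -0.082], TCP at [0.208, 0.589, 0.223] pointing down, gripper open.
Joint ranges: [-2.95, 2.95], [-0.29, 1.99], [-1.47, 1.44], [0.14, 2.54], [-1.03, 4.17], [0.13, 1.85], [-2.86, 2.86]. Speed limits (rad/s): [2.39, 2.39, 3.01, 3.01, 3.14, 3.14, 3.14].

INTERFACE

Orientations are given as a unit quaternion [w, x, y, z].
In Python, from bench import * gives the robot as it stands. The module is installed in compiled form; this text tells all that it offers.
- The arm moves only by the tool carry_out, never from a script. Its argument "increments" is a list of rows, each a list of 3 entries, a list of its own where there are three numbers: the shift along the tool's x, y, z in m, then the turn, a rotation vector about the tool's x, y, z in rad, then the opening, from -1 (shut) to 1 (fully open). In form: [[[dx, dy, dz], [ax, ay, az], jaw], ...]. A call has 1 to 20 rows; each row is the pose to reach, as a shift and turn from the pose commanded when the call began, along the tool's axes at that moment; what a row does not reach only later rows make up. A row lasts 1/8 s, in which the tool goes at most 62.5 mm and 10.7 degrees, less where a joint would pass 70% of its speed; a pose out of reach is approached as far as the arm can. A call with a gripper value outside its range is refused whole. The fingers move at their own pace and stop on an object; "newtons" is the grip in N (left out, the last holds). Time passes only in rows, so rows that repeat a pose let the fingers close. It gives the time, the measured TCP pose, the force and the opening at its end, in the units of the state.
- observe(): the state, without advancing time (a new reading comes with each control period).
- get_image(name): name is "scene" or "top"; returns a dict with "color" (384x512x3 uint8, red, green, blue), "K" (3x3 intrinsics, pixels), "k1" (the pictures are not rectified: a ray, as slopes to the right and down, at radius r is drawn at 1 + k1 r^2 times it, then the intrinsics apply), "xyz" and "rotation" of the camera in the world. Camera axes: x right, y up, looking along -z (the intrinsics and any distortion apply to the point x, -y, -z); pixel columns grow to the right and rows downward; lengths in m; the calibration is good to about 2 mm. A picture is of the moment at which its call begins. There is no depth.
- sign_off(): hands the job in, once; it reports no verdict.
The state is a dict: "clock": time; "qpos": joint angles; "joint_velocities": joint speeds; "tau": joint torques, N m; "position": TCP position; "ee_rot": TCP orientation; "ft_force": force on the tool from outside, world axes, zero at the start; "wrist_torque": the same for the moment, N m; "opening": opening from 0.0 (shut) to 1.0 (fully open).
Only numpy, scipy, OpenCV 4.12 (cv2) and the standard library are available. Lean on these libraries where they do the work, as an engineer would, in place of code of your own. Each camera call takes 0.05 s, during which the arm holds its last target.

## Working session

There is one attempt and no reset: what is moved stays moved. The work goes in short steps, Python scripts to look and compute and a tool call to move; the robot and the scene stay as the last step left them, time stands still between calls to the robot, and variables do not carry over. Pictures are saved under pics/ and viewed, and the job is handed in when it is done.

Besides the shell and the picture viewer there is one more tool, called after "Request:" as name([rows], argument=value, ...), one row to a line, values as JSON. carry_out: Moves the arm, as the interface text tells. Its arguments: {"type":"object","properties":{"increments":{"type":"array"},"newtons":{"type":"number"}},"required":["increments"]}

```bash
mkdir -p pics; cat > h.py <<'E'
from bench import *
import numpy as np, cv2
from scipy.spatial.transform import Rotation as R
def snap(tag):
    o={}
    for n in("scene","top"):
        im=get_image(n); o[n]=im
        cv2.imwrite(f"pics/{n}_{tag}.png",im["color"][:,:,::-1])
        np.savez(f"pics/{n}_{tag}.npz",**{k:np.array(v) for k,v in im.items()})
    return o
def load(n,tag): return dict(np.load(f"pics/{n}_{tag}.npz"))
def rotm(im):
    r=np.array(im["rotation"]); return r if r.shape==(3,3) else R.from_quat(np.roll(r,-1)).as_matrix()
def ray(im,u,v):
    p=cv2.undistortPoints(np.array([[[u,v]]],float),np.array(im["K"],float),np.zeros(4))[0,0]
    # invert radial
    rd=np.hypot(*p); r=rd
    k=float(im["k1"])
    for _ in range(30): r=rd/(1+k*r*r)
    s=p*(r/rd if rd>0 else 1)
    d=rotm(im)@np.array([s[0],-s[1],-1]); return np.array(im["xyz"],float),d/np.linalg.norm(d)
def onz(im,u,v,z):
    o,d=ray(im,u,v); return o+d*(z-o[2])/d[2]
def two(a,ua,b,ub):
    o1,d1=ray(a,*ua);o2,d2=ray(b,*ub)
    t=np.linalg.lstsq(np.c_[d1,-d2],o2-o1,rcond=None)[0]
    p,q=o1+t[0]*d1,o2+t[1]*d2
    return (p+q)/2,np.linalg.norm(p-q)
def proj(im,P):
    c=rotm(im).T@(np.array(P)-np.array(im["xyz"])); s=np.array([c[0],-c[1]])/-c[2]
    s=s*(1+float(im["k1"])*(s@s)); K=np.array(im["K"]); return K[:2,:2]@s+K[:2,2]
E
python3 - <<'E'
from h import *
s=observe(); print(s)
o=snap("a")
for n in o: print(n,o[n]["K"],o[n]["k1"],o[n]["xyz"],o[n]["rotation"])
E
```

```text
{'clock': 0.0, 'qpos': array([-1.29921741,  0.4118733 , -0.01272582,  1.59703735,  0.00563799,
        1.13429155, -0.0821925 ]), 'joint_velocities': array([-0.00092047, -0.00025717, -0.00061853,  0.00124634, -0.00129833,
        0.00043094, -0.00093104]), 'tau': array([ 1.00996051e-03, -5.87943149e+01,  6.41959403e-01, -2.91089201e+01,
       -5.38776931e-02,  1.81141030e-02,  1.63131181e-04]), 'position': array([0.20817574, 0.58878   , 0.22182833]), 'ee_rot': array([-0.69637569,  0.69748493, -0.11957647,  0.11948694]), 'ft_force': array([-0.13670277, -0.21903298, -0.35521029]), 'wrist_torque': array([ 0.00938959, -0.00151915,  0.04229694]), 'opening': 1.0002591333190118}
scene [[376.83003593   0.         256.58227481]
 [  0.         376.83003593 189.81816958]
 [  0.           0.           1.        ]] 0.030365752812502197 [-0.02329115  0.48900188  0.45943097] [-0.39918623 -0.2378164   0.46984338  0.7505604 ]
top [[431.95270486   0.         256.30340031]
 [  0.         431.95270486 197.16822895]
 [  0.           0.           1.        ]] -0.07233830009877186 [0.49772621 0.04536563 1.09720908] [-0.70022344 -0.03130974  0.03096311  0.71256447]
```

View pics/scene_a.png

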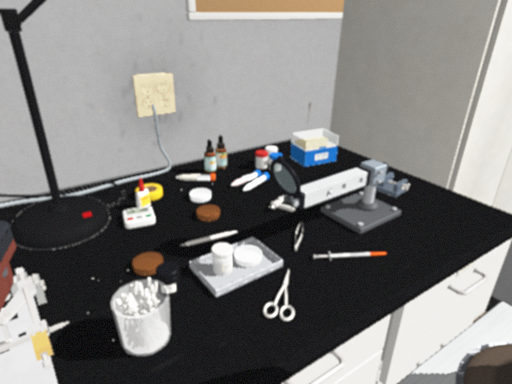

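View pics/top_a.png

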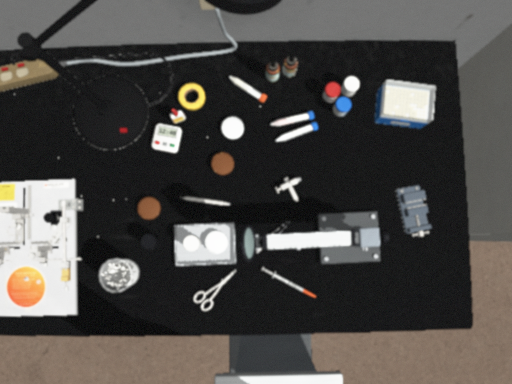

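```bash
python3 - <<'E'
from h import *
t=load("top","a");s=load("scene","a")
print(rotm(t).round(2).tolist(),rotm(s).round(2).tolist())
c=cv2.imread("pics/top_a.png")[170:300,140:400]; cv2.imwrite("pics/top_a_z.png",cv2.resize(c,(780,390),interpolation=cv2.INTER_CUBIC))
c=cv2.imread("pics/scene_a.png")[140:300,180:420]; cv2.imwrite("pics/scene_a_z.png",cv2.resize(c,None,fx=3.3,fy=3.3,interpolation=cv2.INTER_CUBIC))
E
```

```text
[[-0.02, 1.0, -0.09], [-1.0, -0.02, 0.0], [-0.0, 0.09, 1.0]] [[-0.57, 0.38, -0.73], [-0.82, -0.24, 0.52], [0.02, 0.9, 0.45]]
```

View pics/top_a_z.png

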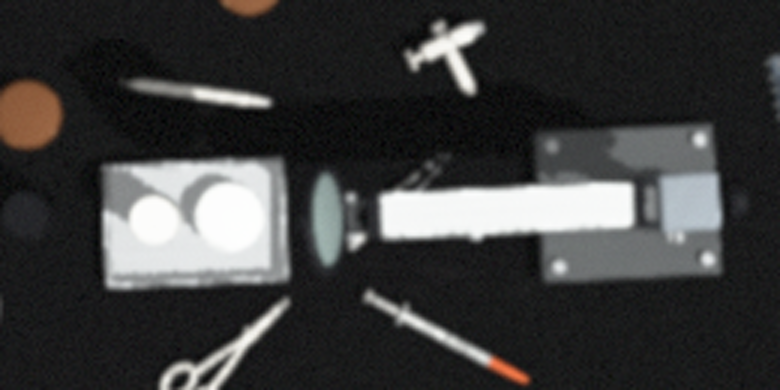

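View pics/scene_a_z.png

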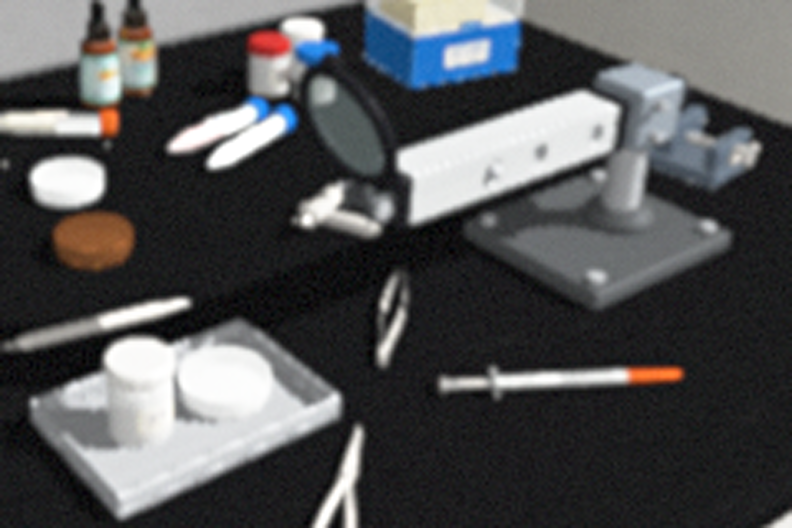

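```bash
python3 - <<'E'
from h import *
t=load("top","a");s=load("scene","a")
img=t["color"].astype(int)
# tube mask
m=((img.min(2)>190)).astype(np.uint8); m2=np.zeros_like(m); m2[225:260,262:354]=m[225:260,262:354]
n,l,st,ce=cv2.connectedComponentsWithStats(m2); i=1+np.argmax(st[1:,4]); print(st[i],ce[i])
c=cv2.findContours((l==i).astype(np.uint8),0,cv2.CHAIN_APPROX_NONE)[0][0][:,0].astype(float)
P=np.array([onz(t,u,v,0.121)[:2] for u,v in c]); 
r=cv2.minAreaRect((P*1000).astype(np.float32)); print("tube rect mm",r, cv2.boxPoints(r).round(1).tolist())
# gray base? plate corners bolts
for nm,(x,y),z in [("dish",(229,216),0.018),("pot",(154,220),0.051)]:
    print(nm,onz(t,140+x/3,170+y/3,z))
for p in [(553,145),(700,138),(708,259),(560,266)]: print("bolt",onz(t,140+p[0]/3,170+p[1]/3,0.012))
print("btn",onz(t,298.3,249.0,0.105))
f=3.3
for nm,a in [("h1",(490,175)),("h2",(541,152)),("h3",(597,132))]:
    o,d=ray(s,180+a[0]/f,140+a[1]/f); print(nm,(180+a[0]/f,140+a[1]/f),onz(s,180+a[0]/f,140+a[1]/f,0.105))
E
```

```text
[ 267  231   84   18 1228] [308.78583062 239.59120521]
tube rect mm ((485.2415771484375, -71.34793853759766), (34.38908386230469, 188.7954559326172), 1.6006625890731812) [[465.3999938964844, 22.5], [470.70001220703125, -166.1999969482422], [505.1000061035156, -165.1999969482422], [499.79998779296875, 23.5]]
dish [0.48278134 0.14649008 0.018     ]
pot [0.48097155 0.2039081  0.051     ]
bolt [ 0.53713406 -0.1251239   0.012     ]
bolt [ 0.54066166 -0.24961317  0.012     ]
bolt [ 0.43934624 -0.25255369  0.012     ]
bolt [ 0.43625545 -0.12804161  0.012     ]
btn [ 0.4647802  -0.04880693  0.105     ]
h1 (328.4848484848485, 193.03030303030303) [ 0.46600303 -0.03938411  0.105     ]
h2 (343.93939393939394, 186.06060606060606) [ 0.47221685 -0.09168184  0.105     ]
h3 (360.9090909090909, 180.0) [ 0.47374439 -0.14736021  0.105     ]
```

```bash
cat >> h.py <<'E'
YAW=0.028
def plan(pos,yaw=YAW,base=None):
    """increment (tool axes) from current measured pose to pointing-down target, jaw along stand x"""
    s=observe() if base is None else base
    Rc=R.from_quat(np.roll(s["ee_rot"],-1)); best=None
    for sg in(1,-1):
        z=sg*np.array([np.cos(yaw),np.sin(yaw),0]); y=np.array([0,0,-1.]); x=np.cross(y,z)
        Rt=R.from_matrix(np.c_[x,y,z]); rv=(Rc.inv()*Rt).as_rotvec()
        if best is None or np.linalg.norm(rv)<np.linalg.norm(best): best=rv
    d=Rc.inv().apply(np.array(pos)-s["position"])
    return d.round(4),best.round(4)
E
python3 - <<'E'
import bench
from h import *
print([n for n in dir(bench) if not n.startswith('__')])
print(globals().get("grip_point_offset"))
s=observe();print(R.from_quat(np.roll(s["ee_rot"],-1)).as_matrix().round(3).tolist())
print(plan([.4845,-.0485,.25]))
t=load("top","a");s=load("scene","a")
ax=np.array([-.028,1,0]);ax/=np.linalg.norm(ax);n=np.array([1,.028,0]);n/=np.linalg.norm(n)
p0=np.array([.4852,-.0713,.105])-.016*n
for nm,a in [("h1",(490,175)),("h2",(541,152)),("h3",(597,132)),("endtop",(402,152)),("endbot",(407,221)),("reartop",(617,100)),("rearbot",(622,150))]:
    o,d=ray(s,180+a[0]/3.3,140+a[1]/3.3); k=((p0-o)@n)/(d@n); print(nm,o+k*d)
print(two(t,(140+229/3,170+216/3),s,(180+225/3.3,140+375/3.3)))
print(two(t,(140+154/3,170+220/3),s,(180+140/3.3,140+360/3.3)))
E
```

```text
['MotionError', 'get_image', 'grip_point_offset', 'observe', 'sign_off']
0.0187
[[0.943, -0.0, 0.333], [-0.333, -0.001, 0.943], [0.0, -1.0, -0.001]]
(array([ 0.4729, -0.0273, -0.5088]), array([1.100e-03, 1.203e+00, 9.000e-04]))
h1 [ 0.46837171 -0.04194203  0.1032842 ]
h2 [ 0.46968122 -0.08871034  0.10681371]
h3 [ 0.4712334  -0.14414535  0.10679056]
endtop [0.46616026 0.03703808 0.14106774]
endbot [0.46640799 0.02819063 0.09182143]
reartop [ 0.47168835 -0.16039376  0.12647438]
rearbot [ 0.47210512 -0.17527807  0.0847839 ]
(array([0.48348021, 0.14784913, 0.01435539]), np.float64(0.0025217089058721105))
(array([0.48192222, 0.20578016, 0.0486155 ]), np.float64(0.003586487778640057))
```

Request:
carry_out([
  [[0.473,-0.028,-0.506],[0.001,1.203,0.001],1],
  [[0.473,-0.028,-0.506],[0.001,1.203,0.001],1],
  [[0.473,-0.028,-0.506],[0.001,1.203,0.001],1],
  [[0.473,-0.028,-0.506],[0.001,1.203,0.001],1],
  [[0.473,-0.028,-0.506],[0.001,1.203,0.001],1],
  [[0.473,-0.028,-0.506],[0.001,1.203,0.001],1],
  [[0.473,-0.028,-0.506],[0.001,1.203,0.001],1],
  [[0.473,-0.028,-0.506],[0.001,1.203,0.001],1],
  [[0.473,-0.028,-0.506],[0.001,1.203,0.001],1],
  [[0.473,-0.028,-0.506],[0.001,1.203,0.001],1],
  [[0.473,-0.028,-0.506],[0.001,1.203,0.001],1],
  [[0.473,-0.028,-0.506],[0.001,1.203,0.001],1],
  [[0.473,-0.028,-0.506],[0.001,1.203,0.001],1],
  [[0.473,-0.028,-0.506],[0.001,1.203,0.001],1],
  [[0.473,-0.028,-0.506],[0.001,1.203,0.001],1],
  [[0.473,-0.028,-0.506],[0.001,1.203,0.001],1],
])

```text
clock: 2.1
position: [0.4855, -0.0446, 0.2507]
ee_rot: [0.508, -0.507, 0.493, -0.492]
ft_force: [0.1, 0.3, -0.2]
opening: 0.998
```

```bash
python3 - <<'E'
from h import *
o=snap("b"); s=observe(); print(s["clock"],s["position"],s["qpos"],s["ft_force"]); print(plan([.4845,-.0465,.14]),plan([.4845,-.0465,.0865]))
print(R.from_quat(np.roll(s["ee_rot"],-1)).as_matrix().round(3).tolist())
c=o["scene"]["color"][100:260,220:440,::-1]; cv2.imwrite("pics/scene_b_z.png",cv2.resize(c,None,fx=3.5,fy=3.5,interpolation=cv2.INTER_CUBIC))
E
```

```text
2.2 [ 0.48557709 -0.04495792  0.25069028] [-0.58338904  0.15599463  0.65974119  1.91497469 -0.10857401  1.10513208
  0.14824334] [ 0.06567085 -1.27161651 -0.08570445]
(array([ 0.0017,  0.1107, -0.0012]), array([-0.0004,  0.0009, -0.0016])) (array([ 0.0018,  0.1642, -0.0012]), array([-0.0004,  0.0009, -0.0016]))
[[0.029, 0.0, 1.0], [-1.0, 0.002, 0.029], [-0.002, -1.0, 0.0]]
```

View pics/scene_b_z.png

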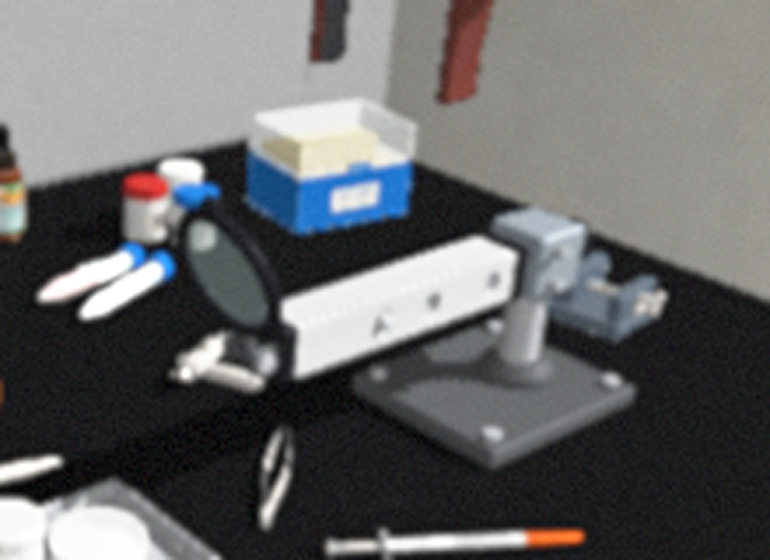

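```bash
python3 - <<'E'
from h import *
s=load("scene","b");t=load("top","b")
n=np.array([1,.028,0]);n/=np.linalg.norm(n)
p0=np.array([.4852,-.0713,.105])-.016*n
for nm,a,off in [("h1",(380,325),0),("nose",(383,321),-.005),("h2",(433,301),0),("h3",(494,280),0),("endtop",(284,302),0),("endbot",(295,377),0),("rearbot",(515,283),0),("reartop",(515,253),0)]:
    o,d=ray(s,220+a[0]/3.5,100+a[1]/3.5); k=((p0+off*n-o)@n)/(d@n); print(nm,o+k*d)
for B in(-.0485,-.0425):
  print(B,[(proj(s,p0+[-.028*(y+.0713),y+.0713,z])-[220,100])*3.5 for y,z in[(B+.072,.016),(B+.072,-.016),(B,0)]])
E
```

```text
h1 [ 0.46837749 -0.04214852  0.10363311]
nose [ 0.46328185 -0.03880297  0.1093944 ]
h2 [ 0.46965957 -0.08793735  0.10716979]
h3 [ 0.47125686 -0.14498334  0.10657185]
endtop [0.46611086 0.03880237 0.14106233]
endbot [0.466488   0.02533312 0.08920422]
rearbot [ 0.47188409 -0.16738434  0.09856962]
reartop [ 0.47173894 -0.16220044  0.12118611]
-0.0485 [array([302.13263682, 326.96310563]), array([297.8886897 , 376.22258134]), array([388.206258  , 320.10228278])]
-0.0425 [array([294.31579539, 329.67238273]), array([290.20122822, 379.08766388]), array([381.17617418, 322.62908937])]
```

Request:
carry_out([
  [[0.001,0.05,-0.001],[0,0,0],1],
  [[0.001,0.1,-0.001],[0,0,0],1],
  [[0.001,0.14,-0.001],[0,0,0],1],
  [[0.001,0.164,-0.001],[0,0,0],1],
  [[0.001,0.164,-0.001],[0,0,0],1],
  [[0.001,0.164,-0.001],[0,0,0],1],
])

```text
clock: 2.95
position: [0.4853, -0.0464, 0.0875]
ee_rot: [0.508, -0.506, 0.493, -0.493]
ft_force: [-0.0, 0.4, 1.1]
opening: 1.003
```

```bash
python3 - <<'E'
from h import *
o=snap("c"); s=observe(); print(s["clock"],s["position"],s["ft_force"]); 
c=o["scene"]["color"][100:260,220:440,::-1]; cv2.imwrite("pics/scene_c_z.png",cv2.resize(c,None,fx=3.5,fy=3.5,interpolation=cv2.INTER_CUBIC))
E
```

```text
3.05 [ 0.48561701 -0.04623805  0.08785888] [ 0.12404837  0.82816841 -0.01916584]
```

View pics/scene_c_z.png

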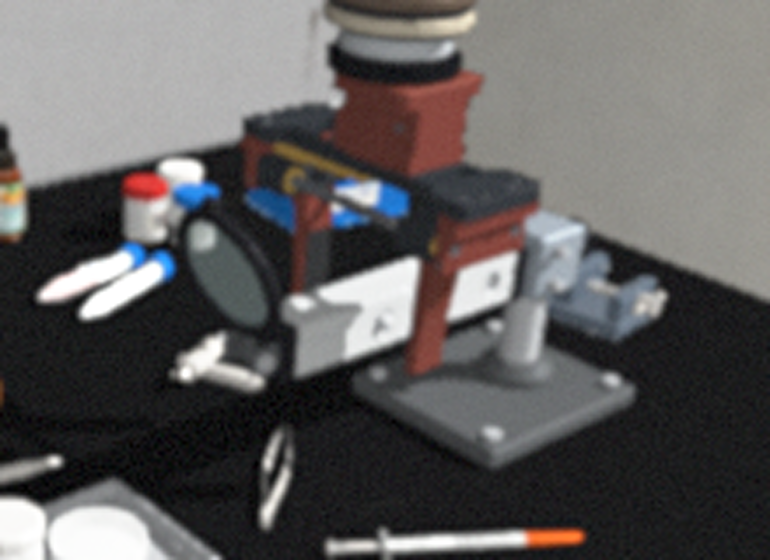

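Request:
carry_out([
  [[0,0,-0.001],[0,0,0],0.0],
  [[0,0,-0.001],[0,0,0],-0.1],
  [[0,0,-0.001],[0,0,0],-0.4],
  [[0,0,-0.001],[0,0,0],-1],
  [[0,0,-0.001],[0,0,0],-1],
  [[0,0,-0.001],[0,0,0],-1],
  [[0,0,-0.001],[0,0,0],-1],
  [[0,0,-0.001],[0,0,0],-1],
], newtons=30)

```text
clock: 4.05
position: [0.4857, -0.0463, 0.0867]
ee_rot: [0.508, -0.506, 0.492, -0.494]
ft_force: [8.0, -0.0, -8.2]
opening: 0.37
```

```bash
python3 - <<'E'
from h import *
o=snap("d"); s=observe(); print(s["clock"],s["position"],s["ft_force"],s["wrist_torque"],s["opening"]*88); 
c=o["scene"]["color"][100:260,220:440,::-1]; cv2.imwrite("pics/scene_d_z.png",cv2.resize(c,None,fx=3.5,fy=3.5,interpolation=cv2.INTER_CUBIC))
E
```

```text
4.15 [ 0.48568614 -0.04631343  0.08669625] [ 8.85045203 -0.34092953 -8.30762275] [-0.04269908 -1.06722843 -0.05168269] 31.797570712773865
```

View pics/scene_d_z.png

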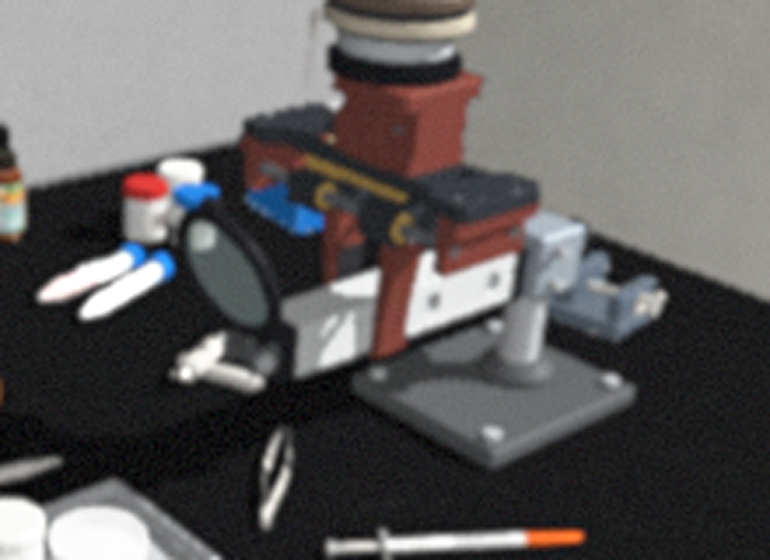

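Request:
carry_out([
  [[0,0.001,0.001],[0,0,0],-1],
  [[-0.001,0.001,0.001],[0,0,0],-1],
  [[-0.002,0.001,0.001],[0,0,0],-1],
  [[-0.002,0.001,0.001],[0,0,0],-1],
])

```text
clock: 4.65
position: [0.4857, -0.0458, 0.0866]
ee_rot: [0.507, -0.506, 0.493, -0.494]
ft_force: [-0.4, -4.1, 9.9]
opening: 0.363
```

```bash
python3 - <<'E'
from h import *
s=observe(); print(s["clock"],s["position"],s["ft_force"],s["wrist_torque"],s["opening"]*88)
E
```

```text
4.65 [ 0.48571582 -0.0457939   0.08660276] [-0.39760299 -4.10009997  9.88524762] [-0.90012171  0.37697285  0.12132643] 31.93540251128666
```

Request:
carry_out([
  [[-0.001,-0.0005,0],[0,0,0],-1],
  [[-0.002,-0.0005,0],[0,0,0],-1],
  [[-0.002,-0.0005,0],[0,0,0],-1],
])

```text
clock: 5.03
position: [0.4856, -0.0438, 0.0867]
ee_rot: [0.507, -0.506, 0.492, -0.494]
ft_force: [2.8, -5.6, 2.8]
opening: 0.363
```

```bash
python3 - <<'E'
from h import *
s=observe(); print(s["clock"],s["position"],s["ft_force"],s["wrist_torque"],s["opening"]*88)
E
```

```text
5.025 [ 0.48564633 -0.04382125  0.08666033] [ 2.78195483 -5.59546692  2.78366006] [-0.95082091 -0.17965666  0.09361322] 31.93173145716826
```

Tube (or pad) is moving: 2.5 mm at −5.6 N. Continue in steps.

Request:
carry_out([
  [[-0.001,0,0],[0,0,0],-1],
  [[-0.002,0,0],[0,0,0],-1],
  [[-0.002,0,0],[0,0,0],-1],
])

```text
clock: 5.4
position: [0.4856, -0.0426, 0.0866]
ee_rot: [0.507, -0.506, 0.492, -0.494]
ft_force: [2.1, -8.3, 1.9]
opening: 0.364
```

Request:
carry_out([
  [[-0.001,0,0],[0,0,0],-1],
  [[-0.002,0,0],[0,0,0],-1],
  [[-0.002,0,0],[0,0,0],-1],
])

```text
clock: 5.78
position: [0.4856, -0.042, 0.0867]
ee_rot: [0.506, -0.506, 0.492, -0.495]
ft_force: [3.1, -12.2, -0.1]
opening: 0.359
```

Request:
carry_out([
  [[-0.001,0,0],[0,0,0],-1],
  [[-0.001,0,0],[0,0,0],-1],
])

```text
clock: 6.02
position: [0.4856, -0.0418, 0.0867]
ee_rot: [-0.506, 0.506, -0.492, 0.495]
ft_force: [2.9, -14.0, 0.3]
opening: 0.36
```

Request:
carry_out([
  [[-0.001,0,0],[0,0,0],-1],
  [[-0.001,0,0],[0,0,0],-1],
])

```text
clock: 6.28
position: [0.4855, -0.0402, 0.0866]
ee_rot: [0.506, -0.506, 0.492, -0.495]
ft_force: [2.0, -10.2, 1.5]
opening: 0.363
```

```bash
python3 - <<'E'
from h import *
o=snap("e"); s=observe(); print(s["clock"],s["position"],s["ft_force"],s["wrist_torque"],s["opening"]*88); 
c=o["scene"]["color"][100:260,220:440,::-1]; cv2.imwrite("pics/scene_e_z.png",cv2.resize(c,None,fx=3.5,fy=3.5,interpolation=cv2.INTER_CUBIC))
E
```

```text
6.375 [ 0.48548627 -0.0390498   0.08663273] [ 2.76621415 -6.87637829  1.75222975] [-1.38405864 -0.1813472  -0.06103735] 32.14017882611469
```

View pics/scene_e_z.png

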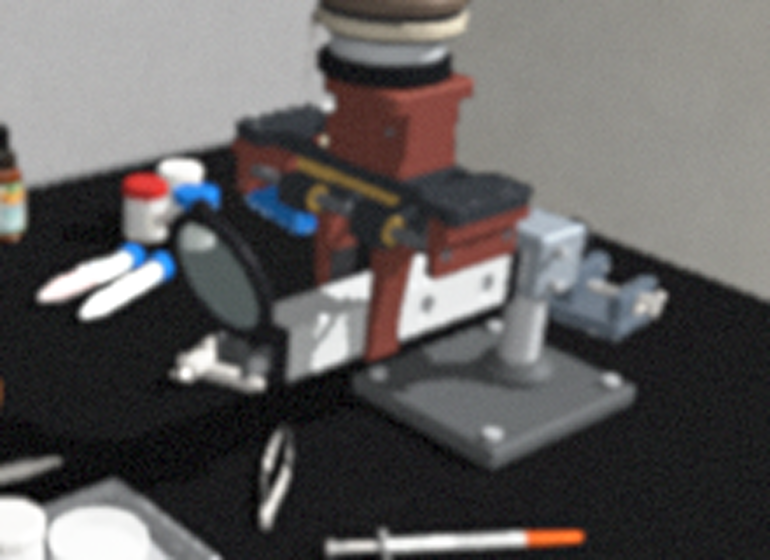

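Request:
carry_out([
  [[-0.002,0,0],[0,0,0],-1],
  [[-0.004,0,0],[0,0,0],-1],
  [[-0.006,0,0],[0,0,0],-1],
  [[-0.008,0,0],[0,0,0],-1],
  [[-0.01,0,0],[0,0,0],-1],
  [[-0.012,0,0],[0,0,0],-1],
  [[-0.014,0,0],[0,0,0],-1],
  [[-0.016,0,0],[0,0,0],-1],
])

```text
clock: 7.38
position: [0.485, -0.022, 0.0866]
ee_rot: [0.507, -0.506, 0.493, -0.494]
ft_force: [2.1, -4.1, 2.0]
opening: 0.361
```

```bash
python3 - <<'E'
from h import *
o=snap("f"); s=observe(); print(s["clock"],s["position"],s["ft_force"],s["wrist_torque"],s["opening"]*88); 
c=o["scene"]["color"][100:260,220:440,::-1]; cv2.imwrite("pics/scene_f_z.png",cv2.resize(c,None,fx=3.5,fy=3.5,interpolation=cv2.INTER_CUBIC))
E
```

```text
7.475 [ 0.4850177  -0.02136996  0.08663123] [ 2.12250827 -4.22342063  3.09685122] [-1.04623    -0.29608018 -0.07606572] 32.00795310806745
```

View pics/scene_f_z.png

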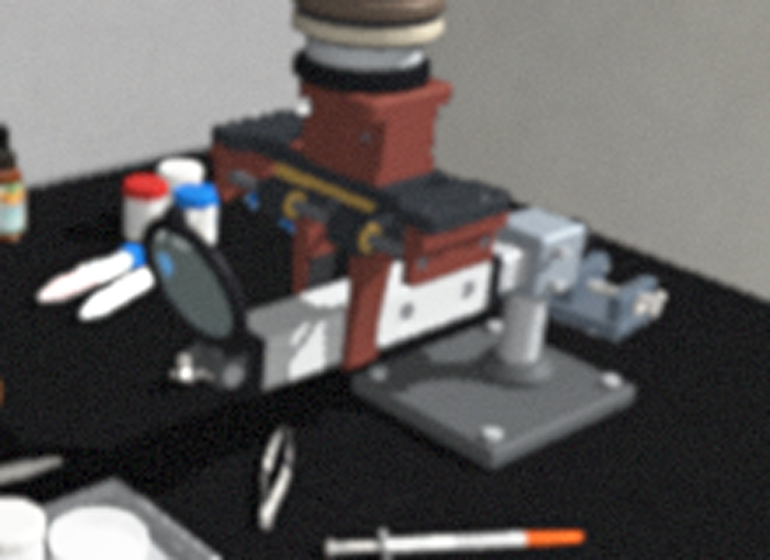

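Request:
carry_out([
  [[-0.002,0,0],[0,0,0],-1],
  [[-0.004,0,0],[0,0,0],-1],
  [[-0.006,0,0],[0,0,0],-1],
  [[-0.008,0,0],[0,0,0],-1],
  [[-0.01,0,0],[0,0,0],-1],
])

```text
clock: 8.1
position: [0.4847, -0.0114, 0.0866]
ee_rot: [0.507, -0.506, 0.493, -0.494]
ft_force: [2.4, -3.9, 3.2]
opening: 0.365
```

Request:
carry_out([
  [[-0.001,0,0],[0,0,0],-1],
  [[-0.002,0,0],[0,0,0],-1],
])

```text
clock: 8.35
position: [0.4846, -0.0084, 0.0866]
ee_rot: [0.508, -0.506, 0.493, -0.493]
ft_force: [3.4, -1.8, 4.8]
opening: 0.361
```

Request:
carry_out([
  [[-0.001,0,0],[0,0,0],-1],
  [[-0.002,0,0],[0,0,0],-1],
])

```text
clock: 8.6
position: [0.4845, -0.0055, 0.0866]
ee_rot: [0.508, -0.506, 0.493, -0.493]
ft_force: [4.4, 1.1, 5.7]
opening: 0.364
```

Request:
carry_out([
  [[-0.001,0,0],[0,0,0],-1],
  [[-0.001,0,0],[0,0,0],-1],
])

```text
clock: 8.85
position: [0.4845, -0.0048, 0.0866]
ee_rot: [0.508, -0.506, 0.493, -0.493]
ft_force: [4.6, -1.5, 5.6]
opening: 0.36
```

```bash
python3 - <<'E'
from h import *
o=snap("g"); s=observe(); print(s["clock"],s["position"],s["ft_force"],s["wrist_torque"],s["opening"]*88); 
c=o["scene"]["color"][140:220,280:390,::-1]; cv2.imwrite("pics/scene_g_z.png",cv2.resize(c,None,fx=7,fy=7,interpolation=cv2.INTER_CUBIC))
E
```

```text
8.95 [ 0.48454863 -0.00473002  0.08662678] [ 4.20387818 -1.90771409  5.60663173] [-0.55553781 -0.66062398 -0.21882976] 32.02778341406041
```

View pics/scene_g_z.png

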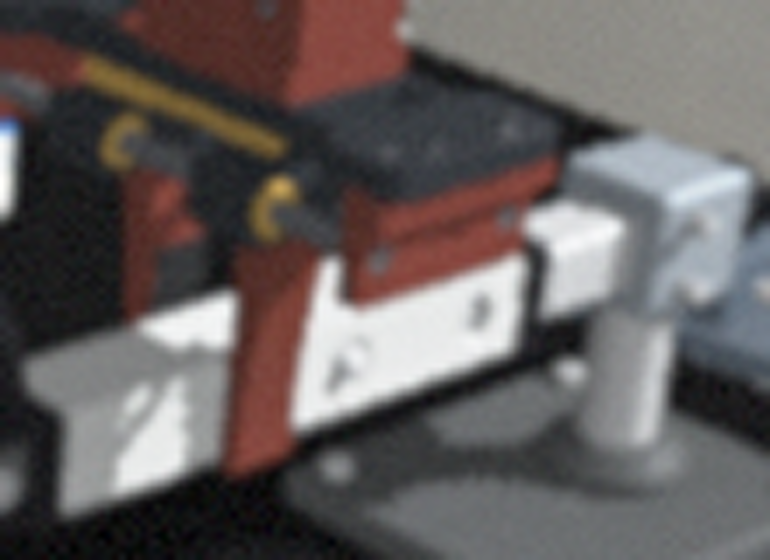

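Request:
carry_out([
  [[-0.001,0,0],[0,0,0],-1],
  [[-0.002,0,0],[0,0,0],-1],
  [[-0.002,0,0],[0,0,0],-1],
])

```text
clock: 9.32
position: [0.4845, -0.0031, 0.0866]
ee_rot: [0.508, -0.506, 0.493, -0.493]
ft_force: [3.9, -2.2, 5.3]
opening: 0.359
```

Request:
carry_out([
  [[-0.001,0,0],[0,0,0],-1],
  [[-0.001,0,0],[0,0,0],-1],
])

```text
clock: 9.57
position: [0.4845, -0.0021, 0.0866]
ee_rot: [0.508, -0.506, 0.493, -0.493]
ft_force: [5.2, -1.3, 4.9]
opening: 0.362
```

Request:
carry_out([
  [[-0.001,0,0],[0,0,0],-1],
  [[-0.001,0,0],[0,0,0],-1],
])

```text
clock: 9.82
position: [0.4845, -0.0018, 0.0866]
ee_rot: [0.508, -0.506, 0.493, -0.493]
ft_force: [5.0, -4.2, 4.5]
opening: 0.362
```

Request:
carry_out([
  [[-0.001,0,0],[0,0,0],-1],
  [[-0.001,0,0],[0,0,0],-1],
])

```text
clock: 10.07
position: [0.4845, -0.0017, 0.0866]
ee_rot: [0.507, -0.506, 0.493, -0.494]
ft_force: [5.4, -7.0, 5.4]
opening: 0.365
```

```bash
python3 - <<'E'
from h import *
o=snap("i"); s=observe(); print(s["clock"],s["position"],s["ft_force"],s["wrist_torque"],s["opening"]*88); 
c=o["scene"]["color"][140:220,280:390,::-1]; cv2.imwrite("pics/scene_i_z.png",cv2.resize(c,None,fx=7,fy=7,interpolation=cv2.INTER_CUBIC))
E
```

```text
10.175 [ 0.48443408 -0.0015807   0.08659561] [ 4.37893258 -7.51334087  4.5801603 ] [-1.66479613 -0.81801873 -0.08687722] 31.642893265190324
```

View pics/scene_i_z.png

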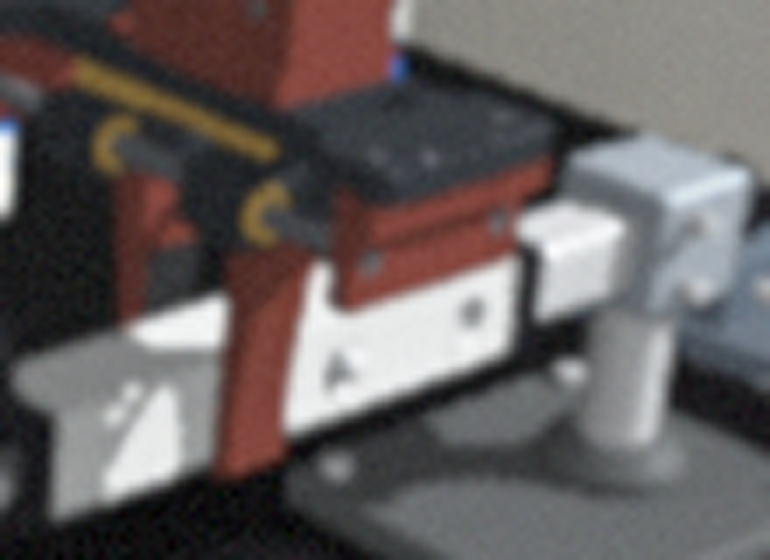

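Request:
carry_out([
  [[0.001,0,0],[0,0,0],-1],
  [[0.002,0,0],[0,0,0],-1],
  [[0.002,0,0],[0,0,0],0.0],
  [[0.002,0,0],[0,0,0],0.5],
  [[0.002,0,0],[0,0,0],0.5],
  [[0.002,0,0],[0,0,0],0.5],
  [[0.002,-0.05,0],[0,0,0],0.5],
  [[0.002,-0.1,0],[0,0,0],0.5],
  [[0.002,-0.16,0],[0,0,0],0.3],
  [[0.002,-0.16,0],[0,0,0],0.0],
])

```text
clock: 11.42
position: [0.4856, -0.0026, 0.2502]
ee_rot: [0.51, -0.504, 0.492, -0.494]
ft_force: [-1.0, -0.3, -0.8]
opening: 0.572
```

```bash
python3 - <<'E'
from h import *
o=snap("j"); s=observe(); print(s["clock"],s["position"],s["ft_force"],s["opening"]*88); 
c=o["scene"]["color"][100:260,210:430,::-1]; cv2.imwrite("pics/scene_j_z.png",cv2.resize(c,None,fx=3.5,fy=3.5,interpolation=cv2.INTER_CUBIC))
c=o["top"]["color"][170:300,140:400,::-1]; cv2.imwrite("pics/top_j_z.png",cv2.resize(c,None,fx=3,fy=3,interpolation=cv2.INTER_CUBIC))
E
```

```text
11.525 [ 0.48333126 -0.00219698  0.24633778] [-0.01884996  0.2469353  -0.37172888] 44.973802210778366
```

View pics/scene_j_z.png

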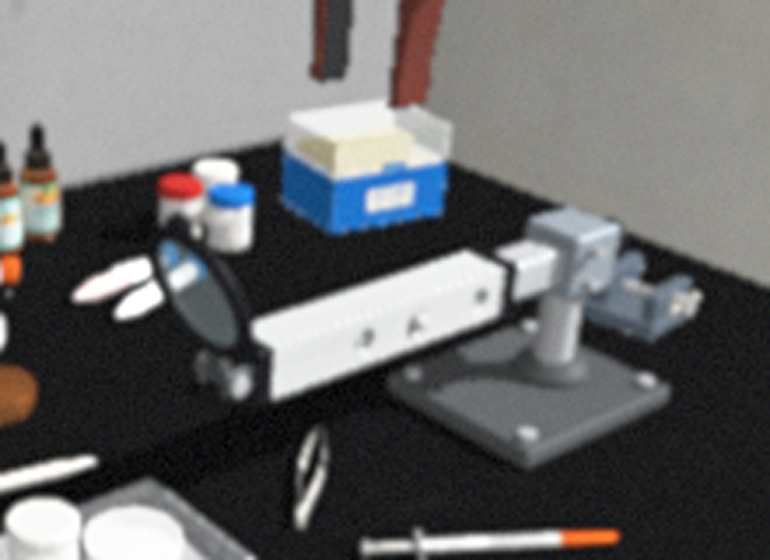

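View pics/top_j_z.png

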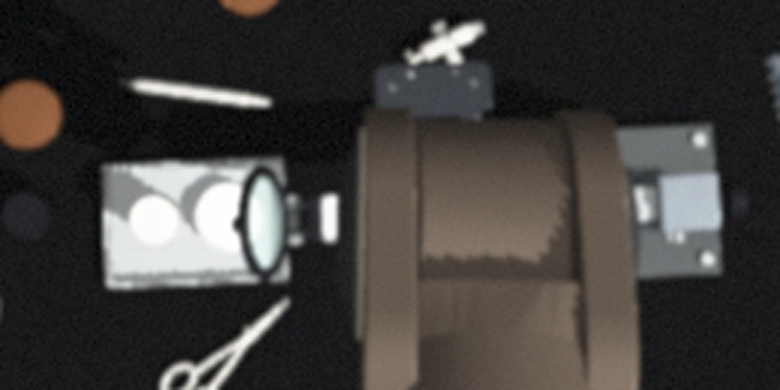

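Request:
carry_out([
  [[0,0,0],[0,0,0],-1],
  [[-0.02,0.0,0],[0,0,0],-1],
  [[-0.04,0.03,0],[0,0,0],-1],
  [[-0.062,0.056,0],[0,0,0],-1],
  [[-0.062,0.056,0],[0,0,0],-1],
  [[-0.062,0.056,0],[0,0,0],-1],
  [[-0.062,0.056,0],[0,0,0],-1],
])

```text
clock: 12.4
position: [0.4823, 0.0585, 0.1911]
ee_rot: [0.507, -0.506, 0.493, -0.493]
ft_force: [-0.7, 0.4, 0.4]
opening: 0.009
```

```bash
python3 - <<'E'
from h import *
o=snap("k"); s=observe(); print(s["clock"],s["position"],s["ft_force"],s["opening"]*88); 
c=o["scene"]["color"][80:260,180:430,::-1]; cv2.imwrite("pics/scene_k_z.png",cv2.resize(c,None,fx=3.2,fy=3.2,interpolation=cv2.INTER_CUBIC))
y0,z0=s["position"][1:]
for th in np.arange(1.5,-.01,-.1):
    print(round(th,2), round(-(.092+.085*np.cos(th)-.0045*np.sin(th)-.010-y0),3), round(-(.105+.085*np.sin(th)+.0045*np.cos(th)-z0),3))
E
```

```text
12.5 [0.48216889 0.05889035 0.19103885] [-0.43714918  0.73264776  0.20427843] 0.4045479979706686
1.5 -0.025 0.001
1.4 -0.033 0.002
1.3 -0.042 0.003
1.2 -0.05 0.005
1.1 -0.058 0.008
1.0 -0.065 0.012
0.9 -0.072 0.017
0.8 -0.079 0.022
0.7 -0.085 0.028
0.6 -0.091 0.034
0.5 -0.096 0.041
0.4 -0.1 0.049
0.3 -0.103 0.057
0.2 -0.106 0.065
0.1 -0.107 0.073
-0.0 -0.108 0.082
```

View pics/scene_k_z.png

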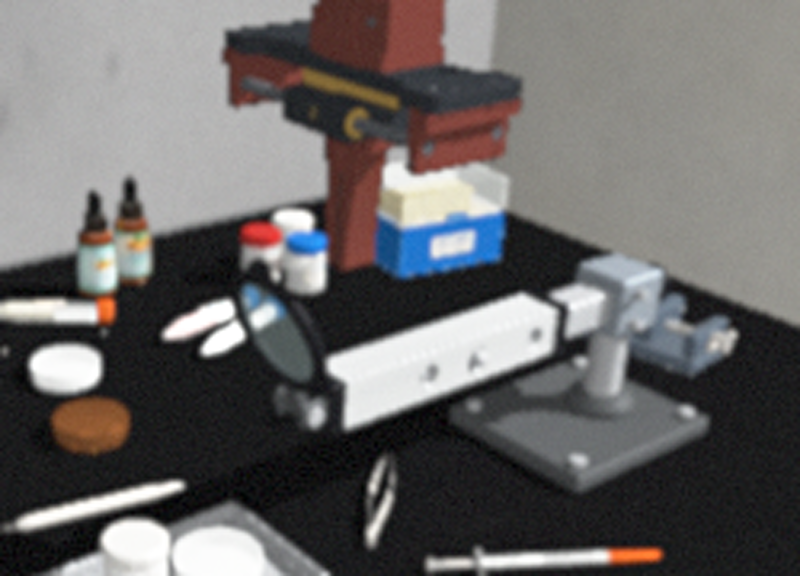

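Request:
carry_out([
  [[-0.02,0.001,0],[0,0,0],-1],
  [[-0.033,0.002,0],[0,0,0],-1],
  [[-0.042,0.003,0],[0,0,0],-1],
  [[-0.05,0.005,0],[0,0,0],-1],
  [[-0.058,0.008,0],[0,0,0],-1],
  [[-0.065,0.012,0],[0,0,0],-1],
  [[-0.072,0.017,0],[0,0,0],-1],
  [[-0.079,0.022,0],[0,0,0],-1],
  [[-0.085,0.028,0],[0,0,0],-1],
])

```text
clock: 13.62
position: [0.4793, 0.1449, 0.162]
ee_rot: [0.507, -0.507, 0.493, -0.493]
ft_force: [-0.6, -0.9, -0.5]
opening: 0.007
```

```bash
python3 - <<'E'
from h import *
o=snap("l"); s=observe(); print(s["clock"],s["position"],s["ft_force"],s["opening"]*88); 
c=o["scene"]["color"][80:260,180:430,::-1]; cv2.imwrite("pics/scene_l_z.png",cv2.resize(c,None,fx=3.2,fy=3.2,interpolation=cv2.INTER_CUBIC))
E
```

```text
13.725 [0.47890548 0.14529452 0.16160196] [-1.25030452 -0.03593339 -0.1072486 ] 0.8795240269464829
```

View pics/scene_l_z.png

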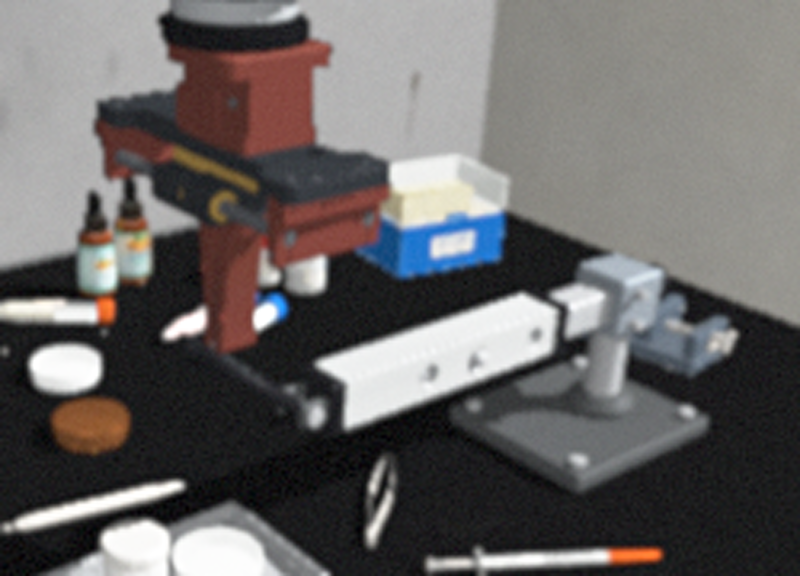

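Request:
carry_out([
  [[-0.006,0.006,0],[0,0,0],-1],
  [[-0.011,0.013,0],[0,0,0],-1],
  [[-0.015,0.021,0],[0,0,0],-1],
  [[-0.018,0.029,0],[0,0,0],-1],
  [[-0.021,0.037,0],[0,0,0],-1],
  [[-0.022,0.045,0],[0,0,0],-1],
  [[-0.022,0.05,0],[0,0,0],-1],
  [[-0.022,0.05,0],[0,0,0],-1],
])

```text
clock: 14.72
position: [0.4784, 0.1663, 0.112]
ee_rot: [0.507, -0.507, 0.493, -0.493]
ft_force: [1.4, -0.7, 0.7]
opening: 0.008
```

Request:
carry_out([
  [[0,0.001,0],[0,0,0],-1],
  [[0,0.002,0],[0,0,0],-1],
])

```text
clock: 14.98
position: [0.4788, 0.1665, 0.1106]
ee_rot: [0.507, -0.506, 0.493, -0.493]
ft_force: [-0.1, -0.8, 1.1]
opening: 0.004
```

Request:
carry_out([
  [[0,0.001,0],[0,0,0],-1],
  [[0,0.001,0],[0,0,0],-1],
])

```text
clock: 15.22
position: [0.4789, 0.1666, 0.1097]
ee_rot: [0.507, -0.506, 0.493, -0.493]
ft_force: [-1.3, -0.3, 4.1]
opening: 0.003
```

Request:
carry_out([
  [[0,0.0005,0],[0,0,0],-1],
  [[0,0.0005,0],[0,0,0],-1],
])

```text
clock: 15.48
position: [0.4789, 0.1666, 0.1095]
ee_rot: [0.507, -0.506, 0.493, -0.493]
ft_force: [-2.9, -0.8, 9.0]
opening: 0.003
```

Request:
carry_out([
  [[0,-0.02,0],[0,0,0],-1],
  [[0,-0.06,0],[0,0,0],-1],
  [[0,-0.11,0],[0,0,0],-1],
  [[0.06,-0.14,0],[0,0,0],-1],
  [[0.12,-0.14,0],[0,0,0],-1],
  [[0.18,-0.14,0],[0,0,0],-1],
  [[0.22,-0.14,0],[0,0,0],-1],
  [[0.22,-0.14,0],[0,0,0],-1],
])

```text
clock: 16.48
position: [0.4845, -0.0568, 0.2489]
ee_rot: [0.506, -0.505, 0.494, -0.494]
ft_force: [0.2, 0.9, -1.1]
opening: 0.008
```

```bash
python3 - <<'E'
from h import *
o=snap("m"); s=observe(); print(s["clock"],s["position"],s["ft_force"],s["opening"]*88); 
c=o["scene"]["color"][110:290,170:420,::-1]; cv2.imwrite("pics/scene_m_z.png",cv2.resize(c,None,fx=3.2,fy=3.2,interpolation=cv2.INTER_CUBIC))
c=o["top"]["color"][170:300,140:400,::-1]; cv2.imwrite("pics/top_m_z.png",cv2.resize(c,None,fx=3,fy=3,interpolation=cv2.INTER_CUBIC))
E
```

```text
16.575 [ 0.48481529 -0.05304755  0.24848887] [0.0755718  0.22920443 0.23814559] 0.6184142679611265
```

View pics/scene_m_z.png

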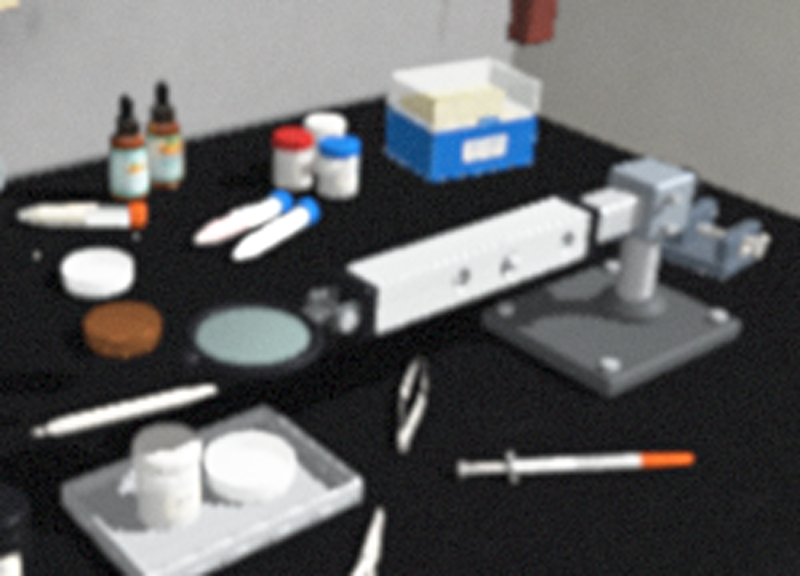

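View pics/top_m_z.png

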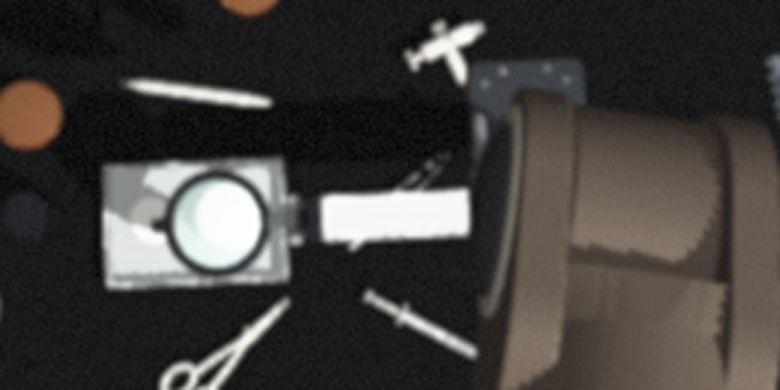

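```bash
python3 - <<'E'
from h import *
t=load("top","m")
L=onz(t,140+217/3,170+222/3,.1095);D=onz(t,140+229/3,170+216/3,.018);print(L,D,np.hypot(*(L-D)[:2]))
a=load("scene","a")["color"][175:212,305:380,::-1];b=load("scene","m")["color"][175:212,305:380,::-1]
cv2.imwrite("pics/cmp_m.png",cv2.resize(np.vstack([a,b]),None,fx=8,fy=8,interpolation=cv2.INTER_CUBIC))
E
```

```text
[0.47965524 0.14708723 0.1095    ] [0.48278134 0.14649008 0.018     ] 0.003182619384122014
```

View pics/cmp_m.png

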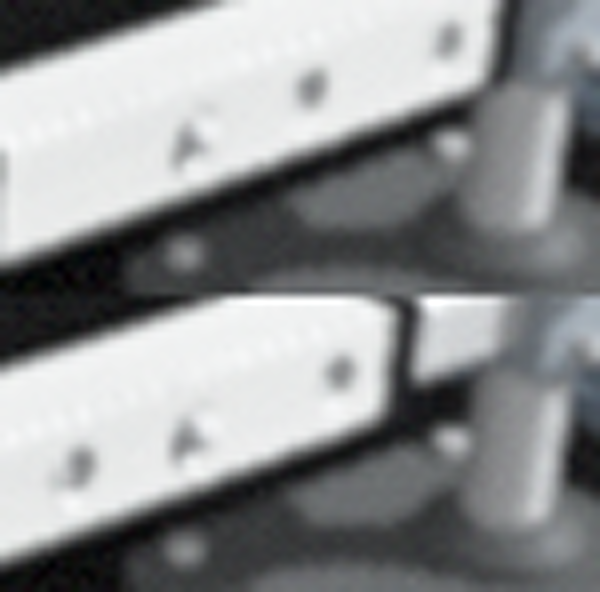

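```bash
python3 -c "
from bench import *
print(sign_off())"
```

```text
the job is handed in; nothing more can be done
None
```

The magnifier is set up over the culture dish: the button is out in the second hole and the lens is down level. I handed the job in at about 16.6 s of the 67 s allowed; `sign_off` gave no verdict.

- **Sliding the tube:** I pinched the button flush and slid the outer tube outward about 44 mm. The highest sliding force I read was about 14 N, while the button was ducking under the wall. I read the force only between moves.
- **Button:** After it came out, a further 1 mm of command moved the tube only 0.1 mm, with about 7 N on it. The last picture shows the nose standing proud of the second hole just as it did in the first hole at the start.
- **Lens:** I pushed it down with the closed fingers until it met its stop at 9 N. The fingertips were at 109.5 mm, which is the height of a level lens's top face.
- **Position over the dish:** From the top camera, the lens centre is about 3 mm from the dish centre, against the 13 mm allowed. I took the dish centre from the first picture because the lens now covers it.
- **Dish, pot and gripper:** The dish and pot look upright and unmoved. The gripper is clear, about 0.13 m above the tube.

No final check failed. The camera estimates of the button's starting position along the boom differed by 6–7 mm, so I went by the force to find the hole.

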